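# Find the rocking corner and press its shim flat

### The arm

A 6-joint arm with a two-finger parallel gripper is mounted at the origin on the work surface. World frame = base frame: x ahead of the robot, y to its left, z up, the work surface at z = 0. Lengths are in m, angles in rad, forces in N, time in s.
With the tool pointing down it reaches from about 0.35 to 0.85 m from the base axis. Payload 8.1 kg.
Tool frame: the origin (TCP) lies at the centre of the arm's flange, where the gripper is bolted on; the fingertips stand 186 mm ahead of it and the grasp point (between the pads) lies 167 mm ahead of it (robot.grasp_offset is the distance from the TCP to the grasp point, in m); z points along the fingers, y is the line along which they close (so a half turn about z gives the same grasp; the last joint's range is limited). The gripper opens to 93 mm and grips with 3 to 60 N. Pads are 15 mm wide; open, the fingers measure 128 mm over their backs; the gripper's body (75 mm by 188 mm) begins 65 mm behind the grasp point.
Start: joints at [-1.4, 0.13, 1.488, -0, 1.523, -0.085], TCP at [0.152, -0.58, 0.405] pointing down, gripper open.
Joint ranges: [-2.96, 2.96], [-0.89, 2.26], [0.02, 2.5], [-1.34, 4.48], [0, 2.73], [-2.66, 2.66]. Speed limits (rad/s): [2.39, 2.39, 2.79, 3.14, 3.14, 3.14].

### API

Orientations are given as a rotation vector (axis times angle).
In Python, from plant import robot gives the robot as it stands.
- The arm moves only by the tool drive_tool, never from a script. Its argument "moves" is one flat list of numbers, 7 for each row, row after row: the finger opening in mm, from 0 to 93, then the shift along the tool's x, y, z in mm, then the turn, a rotation vector about the tool's x, y, z in degrees. A call has 1 to 8 rows; each row shifts and turns the commanded pose from where the row before left it, along the tool's axes as they then stand; what a row does not reach is not made up. A row lasts 1/10 s, in which the tool goes at most 50 mm and 8.59 degrees, less where a joint would pass 70% of its speed; a pose out of reach is approached as far as the arm can. A call is refused whole if a number of a shift passes 50 or a number of a turn 8.59, either way. A call with a gripper value outside its range is refused whole. The fingers move at their own pace and stop on an object; "grip_force" is the grip in N (left out, the last holds). Time passes only in rows, so rows that do not move let the fingers close. It gives the time, the measured TCP pose, the force, the opening and the grip force at its end, in the units of the state.
- robot.read_state(): the state, without advancing time (a new reading comes with each control period).
- robot.read_camera(name): name is "scene" or "top"; returns a dict with "color" (400x640x3 uint8, red, green, blue), "depth" (400x640 float32, m along the optical axis (not along the pixel's ray), 0 where there is no reading), "mtx" (3x3 intrinsics, pixels), "R" (3x3) and "t" (3): a world point X has camera coordinates R X + t. Camera axes: x right, y down, z forward; pixel columns grow to the right and rows downward; lengths in m; the calibration is good to about 2 mm. A picture is of the moment at which its call begins.
- robot.close_job(): hands the job in; it is judged then, once.
The state is a dict: "t": time; "q": joint angles; "dq": joint speeds; "joint_torque": joint torques, N m; "tool_pos": TCP position; "orientation": TCP orientation; "force": force on the tool from outside, world axes, zero at the start; "wrist_torque": the same for the moment, N m; "opening": finger opening in m; "gripper_force": force on a finger pad.
Only numpy, scipy, OpenCV 4.12 (cv2) and the standard library are available. Lean on these libraries where they do the work, as an engineer would, in place of code of your own. Each camera call takes 0.05 s, during which the arm holds its last target. There are 200 camera calls.

### The job

The levelling platform for the titration cell rocks at one corner. Press down on the corners of its metal plate with a fingertip, one after another, until you find the corner that sinks, and let it spring back; then press the blue shim tab next to that corner down fully flat, leaving the other three tabs standing and the plate level. Nothing needs picking up: leave the vial on the plate and the other things on the bench where they are.

Things in the scene. Friction and masses are not known exactly. Their poses are not given: they have to be found in the camera images.
- base: Grey square base of the levelling platform, 142 x 142 mm, fixed to the bench; it does not move. Origin: centre of its underside on the bench (z = 0); its x and y axes run along its sides, z up. Grey tongues 7 mm high carry the blue tabs on its left (+y) and right (-y) sides, out to 138 mm from the centre. The platform's place and yaw vary.
- plate: Aluminium plate 154 x 154 mm, 10 mm thick, skirted, on a springy centre pivot over the base. Origin: centre of its underside, 40 mm above the bench; axes as the base; top at 50 mm. In its middle a white ring 48 mm across, 12 mm high; 48 mm from its centre on the robot's side a bubble level 20 mm across, 4.5 mm high. A hidden pad under each corner; one of them, at any corner, is 6 mm short.
- corner_near_left (a point): Press spot: dark dot 18 mm across on the plate's top, at the corner nearer the robot, left (-x, +y of the base), 58 mm from the plate's centre in x and in y; 50 mm above the bench when level; moves with the plate. A sound corner gives under 1 mm; the rocking one sinks about 6 mm under 5 N, stops firmly, and springs back level when released.
- corner_near_right (a point): Press spot: dark dot 18 mm across on the plate's top, at the corner nearer the robot, right (-x, -y), 58 mm from the plate's centre in x and in y; 50 mm above the bench when level; moves with the plate. A sound corner gives under 1 mm; the rocking one sinks about 6 mm under 5 N, stops firmly, and springs back level when released.
- corner_far_left (a point): Press spot: dark dot 18 mm across on the plate's top, at the corner farther, left (+x, +y), 58 mm from the plate's centre in x and in y; 50 mm above the bench when level; moves with the plate. A sound corner gives under 1 mm; the rocking one sinks about 6 mm under 5 N, stops firmly, and springs back level when released.
- corner_far_right (a point): Press spot: dark dot 18 mm across on the plate's top, at the corner farther, right (+x, -y), 58 mm from the plate's centre in x and in y; 50 mm above the bench when level; moves with the plate. A sound corner gives under 1 mm; the rocking one sinks about 6 mm under 5 N, stops firmly, and springs back level when released.
- tab_near_left (a point): Press point on top of the blue shim tab of the corner nearer the robot, left (-x, +y of the base). Tab 22 mm wide, 50 long, 5 thick, hinged along the base's x, 55 mm from its centre in x, 82 in y, 11 above the bench; points outwards (left +y, right -y), rising. Point 40 mm out from the hinge, about 120 mm from the base's centre in y; 24 mm above the bench standing, 13.5 mm flat.
- tab_near_right (a point): Press point on top of the blue shim tab of the corner nearer the robot, right (-x, -y). Tab 22 mm wide, 50 long, 5 thick, hinged along the base's x, 55 mm from its centre in x, 82 in y, 11 above the bench; points outwards (left +y, right -y), rising. Point 40 mm out from the hinge, about 120 mm from the base's centre in y; 24 mm above the bench standing, 13.5 mm flat.
- tab_far_left (a point): Press point on top of the blue shim tab of the corner farther, left (+x, +y). Tab 22 mm wide, 50 long, 5 thick, hinged along the base's x, 55 mm from its centre in x, 82 in y, 11 above the bench; points outwards (left +y, right -y), rising. Point 40 mm out from the hinge, about 120 mm from the base's centre in y; 24 mm above the bench standing, 13.5 mm flat.
- tab_far_right (a point): Press point on top of the blue shim tab of the corner farther, right (+x, -y). Tab 22 mm wide, 50 long, 5 thick, hinged along the base's x, 55 mm from its centre in x, 82 in y, 11 above the bench; points outwards (left +y, right -y), rising. Point 40 mm out from the hinge, about 120 mm from the base's centre in y; 24 mm above the bench standing, 13.5 mm flat.
- shim_near_left (a joint): Angle of the shim tab of the corner nearer the robot, left (-x, +y of the base): about 0 rad standing, 0.26 rad fully flat (its stop). Moves under about 6 N at its press point and stays where left; its inner end lifts the pad 6 mm, filling the rocking corner's gap. At a sound corner it is blocked or forces the plate out of level.
- shim_near_right (a joint): Angle of the shim tab of the corner nearer the robot, right (-x, -y): about 0 rad standing, 0.26 rad fully flat (its stop). Moves under about 6 N at its press point and stays where left; its inner end lifts the pad 6 mm, filling the rocking corner's gap. At a sound corner it is blocked or forces the plate out of level.
- shim_far_left (a joint): Angle of the shim tab of the corner farther, left (+x, +y): about 0 rad standing, 0.26 rad fully flat (its stop). Moves under about 6 N at its press point and stays where left; its inner end lifts the pad 6 mm, filling the rocking corner's gap. At a sound corner it is blocked or forces the plate out of level.
- shim_far_right (a joint): Angle of the shim tab of the corner farther, right (+x, -y): about 0 rad standing, 0.26 rad fully flat (its stop). Moves under about 6 N at its press point and stays where left; its inner end lifts the pad 6 mm, filling the rocking corner's gap. At a sound corner it is blocked or forces the plate out of level.
- vial: Bystander: glass vial with blue cap, 24 mm across, 45 mm high, standing in the plate's white ring; origin under its centre.
- jar: Bystander: small amber jar with white cap, 32 mm across, 42 mm high, between the two left tabs; origin under its centre.
- stopper: Bystander: blue round stopper, 28 mm across, 26 mm high, between the two right tabs; origin under its centre.
- wrench: Bystander: steel wrench 130 mm long lying on the bench; origin under its middle.
- reagent: Bystander: amber reagent bottle, 72 mm across, 150 mm high, on the right of the bench; origin under its centre.
- beaker: Bystander: glass beaker, 68 mm across, 85 mm high, on the left of the bench; origin under its centre.
- tray: Bystander: white tray 100 x 150 mm, 30 mm high, beyond the platform; origin under its centre.

How it is judged:
By the outcome, as a careful person would: the job done as asked, in the order asked, and still so for the second after the job is handed in, with the robot touching nothing.
It also fails if it takes over 48 s, if anything falls off the work surface, if the arm or the gripper's body presses on something with over 40 N, if the wrist force passes 120 N, or if a joint passes its speed limit or range.

## Working session

There is one attempt and no reset: what is moved stays moved. The work goes in short steps, Python scripts to look and compute and a tool call to move; the robot and the scene stay as the last step left them, time stands still between calls to the robot, and variables do not carry over. Pictures are saved under pics/ and viewed, at most 10 in all, crops included, and the job is handed in when it is done.

Besides the shell and the picture viewer there is one more tool, called after "Request:" by a JSON object that holds its "fn" and its "kwargs". drive_tool: Moves the arm, as the interface text tells. Its arguments: {"type":"object","properties":{"moves":{"type":"array","items":{"type":"number"}},"grip_force":{"type":"number"}},"required":["moves"]}

```bash
mkdir -p pics; python3 - <<'E'
from plant import robot
import cv2,numpy as np
for n in("top","scene"):
    c=robot.read_camera(n); np.savez(n+".npz",**c); cv2.imwrite(f"pics/{n}0.png",c["color"][:,:,::-1])
s=robot.read_state(); print({k:np.round(v,3) for k,v in s.items()})
E
```

```text
{'t': np.float64(0.1), 'q': array([-1.4  ,  0.131,  1.489, -0.   ,  1.523, -0.085]), 'dq': array([ 0.001, -0.002, -0.002, -0.002, -0.001, -0.   ]), 'joint_torque': array([ 2.0000e-03, -5.6134e+01, -4.9309e+01,  7.7000e-02,  2.9000e-02,
       -0.0000e+00]), 'tool_pos': array([ 0.152, -0.58 ,  0.404]), 'orientation': array([-3.114, -0.4  ,  0.   ]), 'force': array([ 0.73 , -0.395, -0.268]), 'wrist_torque': array([ 0.019, -0.014,  0.002]), 'gripper_force': np.float64(0.0), 'opening': np.float64(0.093)}
```

View pics/top0.png

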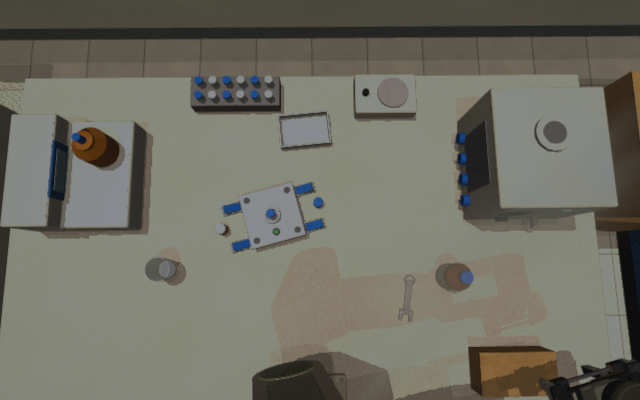

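View pics/scene0.png

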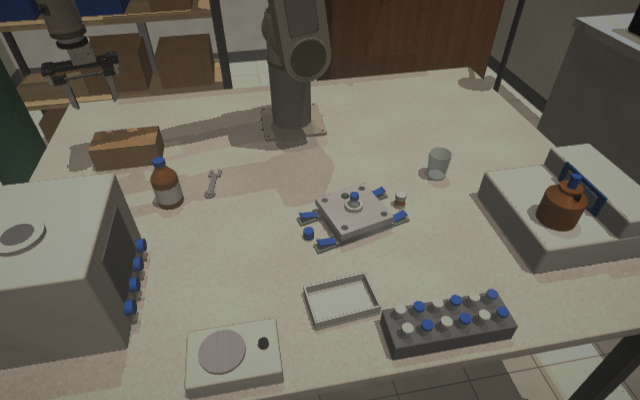

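Top view: plate centre is near (272,215). The dots are at about (247,194), (287,189), (257,240) and (297,229), and the tabs at (241,245), (232,208), (304,188) and (315,225). The arm starts at lower right.

```bash
cat >h.py <<'E'
import numpy as np,cv2
def ray(c,uv,z):
    K,R,t=c["mtx"],c["R"],c["t"]; o=-R.T@t
    d=R.T@np.linalg.inv(K)@np.array([uv[0],uv[1],1.]); return (o+d*(z-o[2])/d[2])
E
python3 - <<'E'
from h import *
c=dict(np.load("top.npz")); im=c["color"]
hsv=cv2.cvtColor(im,cv2.COLOR_RGB2HSV)
m=cv2.inRange(hsv,(100,120,60),(130,255,255)); m[:,:215]=0;m[:,340:]=0;m[:170]=0;m[260:]=0
n,l,st,ce=cv2.connectedComponentsWithStats(m)
T=[]
for i in range(1,n):
    if st[i,4]>10: p=ray(c,ce[i],.022); print("blue",ce[i].round(1),st[i,4],p.round(4)); T.append((st[i,4],p))
g=cv2.cvtColor(im,cv2.COLOR_RGB2GRAY)
for u,v in((249,194),(287,190),(257,240),(297,229)):
    w=g[v-6:v+7,u-6:u+7].astype(float); k=np.clip(np.median(w)-20-w,0,None)
    n2,l2,s2,c2=cv2.connectedComponentsWithStats((k>0).astype(np.uint8))
    print("dot",u,v,np.median(w),[(s2[i,4],(c2[i]+[u-6,v-6]).round(1),ray(c,c2[i]+[u-6,v-6],.05).round(4)) for i in range(1,n2) if s2[i,4]>4])
print(-c["R"].T@c["t"],c["mtx"][0,0])
cv2.imwrite("pics/crop.png",cv2.resize(im[170:260,210:335,::-1],None,fx=6,fy=6,interpolation=cv2.INTER_CUBIC))
E
```

```text
blue [303.9 188.2] 122 [0.622  0.0026 0.022 ]
blue [317.8 202. ] 66 [ 0.5813 -0.0372  0.022 ]
blue [231.7 207.6] 125 [0.5677 0.2093 0.022 ]
blue [270.3 212.9] 59 [0.5512 0.099  0.022 ]
blue [313.8 224.7] 129 [ 0.5159 -0.0248  0.022 ]
blue [240.8 244.7] 131 [0.4617 0.1817 0.022 ]
dot 249 194 136.0 [(np.int32(18), array([246.2, 199.1]), array([0.5873, 0.1638, 0.05  ]))]
dot 287 190 138.0 [(np.int32(6), array([292.8, 186.7]), array([0.6214, 0.0331, 0.05  ])), (np.int32(36), array([286.4, 189.8]), array([0.6126, 0.0513, 0.05  ]))]
dot 257 240 138.0 [(np.int32(35), array([256.4, 240.4]), array([0.4717, 0.1341, 0.05  ]))]
dot 297 229 137.0 [(np.int32(5), array([302.8, 224.2]), array([0.515 , 0.0058, 0.05  ])), (np.int32(36), array([297.1, 229.2]), array([0.5011, 0.0219, 0.05  ]))]
[ 0.4033644  -0.01728448  1.17031608] 404.6853635188166
```

View pics/crop.png

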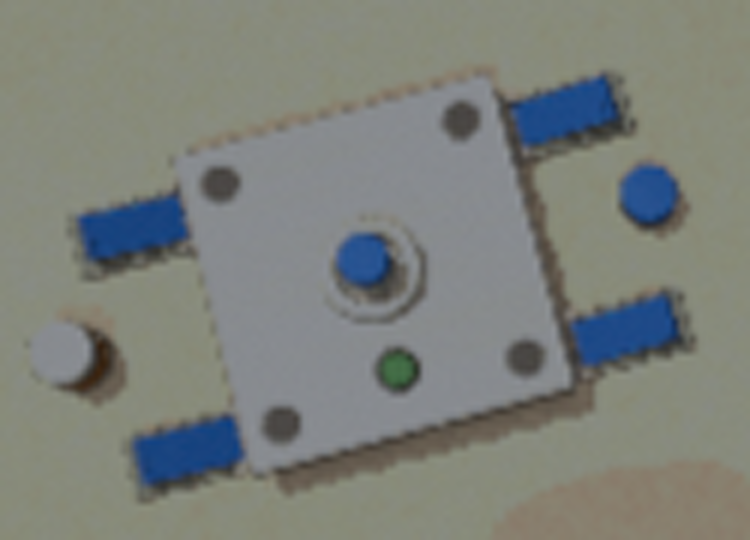

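The crop shows all four dots and tabs clearly. The platform centre is at about (0.542, 0.093) with a yaw of 14.8°, and tool x already lies along base x. I'll move over to the near-right corner.

Request:
{"fn": "drive_tool", "kwargs": {"moves": [0,35,-35,0,0,0,0,0,35,-35,0,0,0,0,0,35,-35,0,0,0,0,0,35,-35,0,0,0,0,0,35,-35,0,0,0,0,0,35,-35,0,0,0,0,0,35,-35,0,0,0,0,0,35,-35,0,0,0,0], "grip_force": 20}}

```text
t: 0.9
tool_pos: [0.3522, -0.2368, 0.4045]
orientation: [-3.116, -0.4, -0.0]
force: [1.1, -0.2, 0.2]
opening: 0.034
gripper_force: 0.0
```

Request:
{"fn": "drive_tool", "kwargs": {"moves": [0,35,-35,0,0,0,0,0,35,-35,0,0,0,0,0,35,-35,0,0,0,0,0,35,-35,0,0,0,0,0,35,-35,0,0,0,0,0,35,-35,0,0,0,0,0,0,0,20,0,0,-8,0,0,0,20,0,0,-8]}}

```text
t: 1.7
tool_pos: [0.5024, 0.0194, 0.3642]
orientation: [3.026, 0.844, 0.0]
force: [-1.1, 0.4, 0.2]
opening: 0.0006
gripper_force: 0.0
```

Request:
{"fn": "drive_tool", "kwargs": {"moves": [0,0,0,20,0,0,-8.5,0,0,0,20,0,0,-8.5,0,0,0,20,0,0,-8.5,0,0,0,0,0,0,-8.5,0,0,0,0,0,0,-8.5,0,0,0,0,0,0,-8.5,0,0,0,0,0,0,-8.5,0,0,0,0,0,0,-8.5]}}

```text
t: 2.5
tool_pos: [0.5017, 0.0176, 0.3042]
orientation: [-2.04, -2.388, 0.001]
force: [-0.0, -0.4, 0.4]
opening: 0.0003
gripper_force: 0.0
```

Request:
{"fn": "drive_tool", "kwargs": {"moves": [0,0,0,0,0,0,-6,0,0,0,0,0,0,0,0,0,0,0,0,0,0]}}

```text
t: 2.8
tool_pos: [0.5018, 0.0176, 0.3045]
orientation: [-1.924, -2.483, 0.0]
force: [-0.1, 1.1, -0.5]
opening: 0.0006
gripper_force: 0.0
```

Request:
{"fn": "drive_tool", "kwargs": {"moves": [0,4,0,30,0,0,0,0,0,0,30,0,0,0,0,0,0,5,0,0,0,0,0,0,0,0,0,0]}}

```text
t: 3.2
tool_pos: [0.5003, 0.0214, 0.2388]
orientation: [-1.92, -2.483, 0.003]
force: [-0.0, 0.0, 0.2]
opening: 0.0005
gripper_force: 0.0
```

Request:
{"fn": "drive_tool", "kwargs": {"moves": [0,0,0,2,0,0,0,0,0,0,2,0,0,0,0,0,0,0,0,0,0]}}

```text
t: 3.5
tool_pos: [0.5014, 0.0214, 0.2367]
orientation: [1.92, 2.485, 0.001]
force: [-0.5, 0.9, -0.9]
opening: 0.0006
gripper_force: 0.0
```

Request:
{"fn": "drive_tool", "kwargs": {"moves": [0,0,0,2,0,0,0,0,0,0,0,0,0,0,0,0,0,0,0,0,0]}}

```text
t: 3.8
tool_pos: [0.5012, 0.0214, 0.2342]
orientation: [1.919, 2.486, 0.001]
force: [2.1, 0.1, 2.5]
opening: 0.0005
gripper_force: 0.8
```

Request:
{"fn": "drive_tool", "kwargs": {"moves": [0,0,0,1.5,0,0,0,0,0,0,0,0,0,0,0,0,0,0,0,0,0]}}

```text
t: 4.1
tool_pos: [0.5011, 0.0214, 0.2325]
orientation: [1.92, 2.486, 0.0]
force: [2.0, -1.9, 2.6]
opening: 0.0007
gripper_force: 1.5
```

Request:
{"fn": "drive_tool", "kwargs": {"moves": [0,0,0,1.5,0,0,0,0,0,0,0,0,0,0,0,0,0,0,0,0,0]}}

```text
t: 4.4
tool_pos: [0.501, 0.0213, 0.2309]
orientation: [1.92, 2.486, 0.0]
force: [0.9, -1.5, 4.7]
opening: 0.0005
gripper_force: 2.2
```

Request:
{"fn": "drive_tool", "kwargs": {"moves": [0,0,0,1.5,0,0,0,0,0,0,0,0,0,0,0,0,0,0,0,0,0]}}

```text
t: 4.7
tool_pos: [0.5012, 0.0213, 0.23]
orientation: [1.92, 2.486, 0.0]
force: [-1.2, -2.6, 10.9]
opening: 0.0002
gripper_force: 5.0
```

The near-right corner sank about 6 mm at roughly 5 N and then stopped firmly. Now I'll release it and move above its tab.

Request:
{"fn": "drive_tool", "kwargs": {"moves": [0,0,0,-5,0,0,0,0,0,0,-10,0,0,0,0,0,0,-17,0,0,0,0,0,0,0,0,0,0,0,0,0,0,0,0,0]}}

```text
t: 5.2
tool_pos: [0.5008, 0.0216, 0.2612]
orientation: [1.92, 2.487, 0.001]
force: [-0.5, 0.1, 0.6]
opening: 0.0002
gripper_force: 0.0
```

```bash
python3 - <<'E'
from plant import robot
import cv2
c=robot.read_camera("scene")
cv2.imwrite("pics/s1.png",cv2.resize(c["color"][150:270,260:440,::-1],None,fx=4,fy=4,interpolation=cv2.INTER_CUBIC))
E
```

```text
(no output)
```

View pics/s1.png

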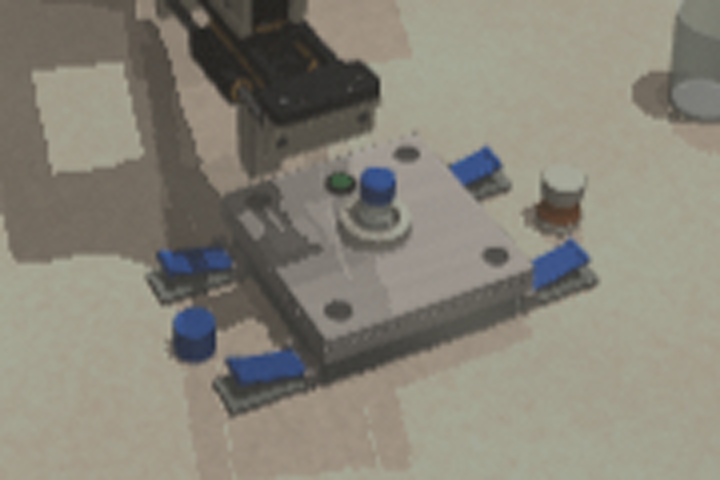

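Request:
{"fn": "drive_tool", "kwargs": {"moves": [0,-31,1.5,0,0,0,0,0,-31,1.5,0,0,0,0,0,0,0,0,0,0,0,0,0,0,0,0,0,0]}}

```text
t: 5.65
tool_pos: [0.5191, -0.0381, 0.2601]
orientation: [-1.921, -2.484, 0.001]
force: [0.8, 0.0, -0.2]
opening: 0.0004
gripper_force: 0.0
```

The plate has sprung back level with the vial standing, and all four tabs are up. Next I press the near-right tab.

Request:
{"fn": "drive_tool", "kwargs": {"moves": [0,0,0,25,0,0,0,0,0,0,20,0,0,0,0,0,0,4,0,0,0,0,0,0,3,0,0,0,0,0,0,3,0,0,0,0,0,0,0,0,0,0]}}

```text
t: 6.25
tool_pos: [0.5193, -0.0374, 0.2064]
orientation: [-1.919, -2.486, -0.0]
force: [-3.8, 1.8, 0.3]
opening: 0.0004
gripper_force: 1.8
```

Request:
{"fn": "drive_tool", "kwargs": {"moves": [0,0,0,2,0,0,0,0,0,0,2,0,0,0,0,0,0,0,0,0,0]}}

```text
t: 6.55
tool_pos: [0.5196, -0.0378, 0.2027]
orientation: [1.92, 2.486, 0.0]
force: [-2.3, 0.5, 2.5]
opening: 0.0006
gripper_force: 1.8
```

Tip is now at 16.7 mm; flat is about 13.5 mm.

Request:
{"fn": "drive_tool", "kwargs": {"moves": [0,0,0,1.5,0,0,0,0,0,0,1.5,0,0,0,0,0,0,0,0,0,0]}}

```text
t: 6.85
tool_pos: [0.5198, -0.038, 0.1997]
orientation: [1.919, 2.486, 0.001]
force: [-3.2, -0.9, 4.0]
opening: 0.0005
gripper_force: 2.2
```

Request:
{"fn": "drive_tool", "kwargs": {"moves": [0,0,0,1.5,0,0,0,0,0,0,0,0,0,0,0,0,0,0,0,0,0]}}

```text
t: 7.15
tool_pos: [0.52, -0.038, 0.1994]
orientation: [1.919, 2.486, 0.001]
force: [-10.2, 0.8, 16.9]
opening: 0.0005
gripper_force: 8.7
```

Request:
{"fn": "drive_tool", "kwargs": {"moves": [0,0,0,0.7,0,0,0,0,0,0,0,0,0,0,0,0,0,0,0,0,0]}}

```text
t: 7.45
tool_pos: [0.5201, -0.038, 0.1993]
orientation: [1.919, 2.486, 0.0]
force: [-12.4, 1.4, 23.6]
opening: 0.0004
gripper_force: 11.8
```

Request:
{"fn": "drive_tool", "kwargs": {"moves": [0,0,0,-3,0,0,0,0,0,0,-10,0,0,0,0,0,0,-40,0,0,0,0,0,0,-45,0,0,0,0,0,0,-45,0,0,0,0,0,-45,0,0,0,0,0,0,-45,0,0,0,0,0,0,-45,0,0,0,0]}}

```text
t: 8.25
tool_pos: [0.388, -0.0722, 0.3409]
orientation: [1.918, 2.486, 0.001]
force: [0.3, -0.1, 0.6]
opening: 0.0003
gripper_force: 0.0
```

Request:
{"fn": "drive_tool", "kwargs": {"moves": [0,0,-45,0,0,0,0,0,0,-45,0,0,0,0,0,0,0,0,0,0,0,0,0,0,0,0,0,0,0,0,0,0,0,0,0]}}

```text
t: 8.75
tool_pos: [0.3025, -0.0948, 0.3407]
orientation: [1.919, 2.485, 0.001]
force: [-0.3, 0.1, 0.2]
opening: 0.0004
gripper_force: 0.0
```

```bash
python3 - <<'E'
from plant import robot
import cv2,numpy as np
c=robot.read_camera("scene")
a=cv2.resize(c["color"][150:270,260:440,::-1],None,fx=4,fy=4,interpolation=cv2.INTER_CUBIC)
cv2.imwrite("pics/s2.png",a)
E
```

```text
(no output)
```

View pics/s2.png

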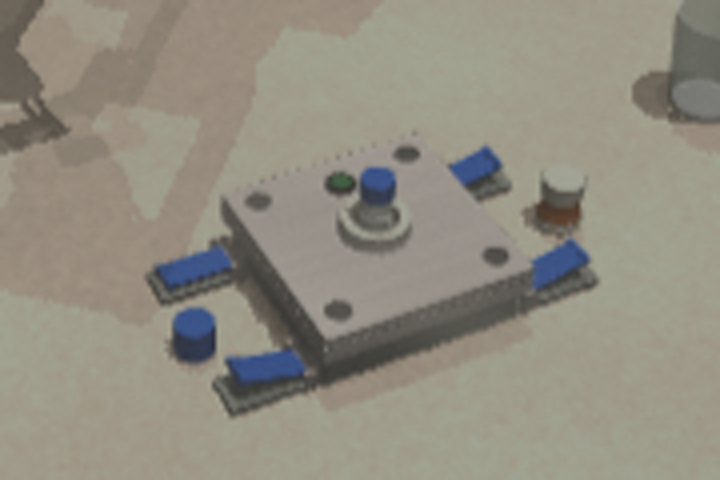

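The near-right tab at (193,268) lies flat on its tongue. The other three tabs are standing, the plate is level, and the vial, jar and stopper are where they were.

```bash
python3 -c "
from plant import robot
print(robot.close_job())"
```

```text
the job is handed in; nothing more can be done
None
```

The near-right corner was the rocking one, and the first I pressed: it sank about 6 mm and sprang back. I pressed its tab down flat to the stop; the last picture showed the other three tabs standing and the plate level, and I handed the job in after about 9 s.

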